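# Release a specimen block from its ratchet clamp

## Task

One of the two ratchet clamps holds a specimen block. Lift that clamp's pawl by its tab and slide the clamp jaw fully back, then take the block out and set it down upright in the shallow steel tray, without dropping it.

Things in the scene. Friction and masses are not known exactly. Their poses are not given: they have to be found in the camera images.
- pawl_tab (a point): Centre of the upright steel tab at the pawl's free end: 24 mm long (x), 12 wide (y), 36 tall, reaching 16 above this point and 77 mm above the table here (toothed bar below: 41). Axes, pawl down: x along the clamp to the block, 103 mm on; z up. The pawl hinges about y on the jaw, 68 mm along +x and 15 lower; tab tips as it swings up. Its clamp (base 260 x 80 mm, fixed) has an empty twin.
- pawl (a joint): Angle of the pawl (rad): 0 down with its tooth in the rack, 0.5 fully raised. The tooth clears the rack from about 0.13; lifting the tab 20 mm gives about 0.3. The hinge is stiff (about 1.5 N at the tab): the pawl stays where it is left.
- jaw (a joint): Travel of the sliding jaw (m), which carries the pawl along: 0 closed on the block, 0.039 fully back, away from the block (the tab moves with it along the clamp's -x). Needs about 2 N once the pawl is lifted, is held by the rack (4 mm play) while the pawl is down, and stays where it is left. Closed, its lip hangs 6 mm over the block's foot.
- block_center (a point): Centre, half-way up, of the specimen block: 48 mm tall, an aluminium foot 40 x 40 x 10 mm under a square resin stem 26 x 26 x 38 mm; 0.12 kg. z up, x and y along its sides, as the clamp's at the start. It stands on the 12 mm base plate between the jaws, which rise 48 mm (sliding) and 40 mm (fixed) above the table; its sides facing +y and -y are free.
- tray_in (a point): Centre of the inner floor of the open square steel tray, fixed to the table: 140 x 140 mm outside, walls 4 mm thick and 20 mm tall, floor 4 mm above the table. z up, x and y along its sides.
Not all that is in view belongs to the job. What is shaped like the part that bears block_center but blue or red is not meant.

How it is judged (in metres and radians):
On the way, in this order (a step that is already met when the one before it is completed fails the run):
1. the pawl is lifted out of the rack, the block still in the clamp (value of joint pawl above 0.1 rad and distance of block_center from where it was at the start of the episode below 0.02 m), for 0.05 s.
2. the jaw is slid back, the block still in the clamp (value of joint jaw above 0.027 m and distance of block_center from where it was at the start of the episode below 0.02 m), for 0.1 s.
At the end, for the whole second after the job is handed in: The block stands upright (within 10 degrees) and at rest on the floor of the tray, its centre within 55 mm of the tray's centre along each side, and the jaw is still slid back by more than 25 mm of its 39 mm (value of joint jaw above 0.025 m and x of block_center in the frame of tray_in between -0.055 and 0.055 m and y of block_center in the frame of tray_in between -0.055 and 0.055 m and z of block_center in the frame of tray_in between 0.018 and 0.03 m and angle between block_center's own z axis and vertical below 0.17 rad and linear speed of block below 0.02 m/s and angular speed of block below 0.2 rad/s); the robot touches nothing.
It fails at once if the block is let go of more than about 50 mm above the table (height (world z) of block_center above 0.085 m and contact force between block and the fingers below 0.02 N).
It also fails if it takes over 48 s, if anything falls off the work surface, if the arm or the gripper's body presses on something with over 40 N, if the wrist force passes 120 N, or if a joint passes its speed limit or range.

## Robot

A 7-joint arm with a two-finger parallel gripper is mounted at the origin on the work surface. World frame = base frame: x ahead of the robot, y to its left, z up, the work surface at z = 0. Lengths are in m, angles in degrees, forces in N, time in s.
With the tool pointing down it reaches from about 0.35 to 0.775 m from the base axis. Payload 3.1 kg.
Tool frame: the origin (TCP) lies on the centre line of the jaws, within the pads' length; the fingertips stand 17 mm ahead of it and the grasp point (between the pads) lies 2 mm behind it (robot.tip_reach is the distance from the TCP to the fingertips, in m); z points along the fingers, y is the direction in which the jaws open and shut (so a half turn about z gives the same grasp; the last joint's range is limited). The gripper opens to 85 mm and grips with 20 to 120 N. Pads are 22 mm wide; open, the fingers measure 114 mm over their backs; the gripper's body (76 mm by 85 mm) begins 54 mm behind the grasp point. The pads swing forward as they close: fully open they stand 13 mm farther back than shut.
Start: joints at [-78.478, 17.813, 0.802, 86.603, -0.252, 75.585, -1.558], TCP at [0.132, 0.534, 0.248] pointing down, gripper open.
Joint ranges: [-154.91, 154.91], [-16.99, 109.72], [-72.82, 74.43], [7.12, 147.25], [-82.49, 262.49], [11.32, 116.49], [-174.64, 174.64]. Speed limits (degrees/s): [159.86, 159.86, 180, 180, 180, 180, 180].

## Interface

Orientations are given as [roll, pitch, yaw] about the fixed x, y, z axes, in that order (R = Rz(yaw) Ry(pitch) Rx(roll)).
In Python, from station import robot, fingers, vision, workorder, recognise gives the robot as it stands. Calls block until the motion is done:
- robot.move_to(position, orientation): joint-space move of the TCP to a pose.
- robot.line_to(position, orientation=None, velocity=0.15, f_stop=None): straight line of the TCP; orientation=None keeps the orientation; velocity is the mean speed in m/s. With f_stop (N) it stops when the force on the tool has changed by that much, and returns True; else False.
- robot.move_j(angles): joint-space move.
- fingers.gripper_to(opening, force=None): opening from 0.0 (shut) to 1.0 (fully open); force is the grip in N (None keeps the last); returns when the fingers have stopped.
- robot.pause(seconds).
- robot.inverse_kinematics(position, orientation): joint angles nearest the present ones, or None.
- vision.grab_frame(name): name is "side" or "top" or "wrist"; returns the picture (480x640x3 uint8, red, green, blue); there is no depth.
- vision.calibration(name): a dict with "mtx" (3x3 intrinsics, pixels), "extrinsics" (4x4, takes a point from world to camera coordinates); the wrist camera has in their place "T_tool_cam" (4x4, takes a point from camera to tool coordinates, whose origin is the TCP and whose axes are the flange's). Camera axes: x right, y up, looking along -z (the intrinsics and any distortion apply to the point x, -y, -z); pixel columns grow to the right and rows downward; lengths in m; the calibration is good to about 2 mm. The wrist camera is an equidistant fisheye: a pixel r from the principal point sees the ray r / f radians off the axis. A picture is of the moment at which its call begins: read the wrist's pose just before it. calibration takes no time and is no camera call.
A pose or a line that the arm cannot do raises robot.PlanningError and nothing moves.
- workorder.close_job(): hands the job in, once; it reports no verdict.
Trained networks look in the newest picture that a camera, given by its name, has taken for a name from the list of things; names that differ only in an ending like _2 or _b are one class to them, and where a whole thing is asked for, a point or a joint stands for the part that bears it (a point fixed in the world has none). Each returns a list of dicts, best first, with "p" (0 to 1); they miss things now and then, are a little off and sometimes report something else, mostly with a low value. They report only what shows in the picture. A call takes as long as a camera call. They do not tell look-alikes from the thing itself.
- recognise(label, camera): "rect" ([centre column, centre row, width, height] in pixels, round what is visible of it).
Readings, each from a call of its own:
- robot.current_time_s(): time.
- robot.current_joint_positions(): joint angles.
- robot.current_dq(): joint speeds.
- robot.current_joint_torque(): joint torques, N m.
- robot.current_tool_pos(): TCP position.
- robot.current_eef_rot(): TCP orientation.
- robot.current_contact_force(): force on the tool from outside, world axes, zero at the start.
- robot.current_torque(): the same for the moment, N m.
- robot.current_finger_gap(): opening from 0.0 (shut) to 1.0 (fully open).
Only numpy, scipy, OpenCV 4.12 (cv2) and the standard library are available. Lean on these libraries where they do the work, as an engineer would, in place of code of your own. Each camera call takes 0.05 s, during which the arm holds its last target. There are 200 camera calls.

## Working session

There is one attempt and no reset: what is moved stays moved. The work goes in short steps, each a Python script; the robot and the scene stay as the last script left them, time stands still between calls to the robot, and variables do not carry over. Pictures are saved under pics/ and viewed, about 8 in all and at most 12, crops included, and the job is handed in when it is done.

```bash
mkdir -p pics; ls; python3 - <<'E'
from station import robot, fingers, vision, workorder, recognise
import cv2,numpy as np
print(robot.current_time_s())
ims=[]
for n in ["side","top"]:
    im=vision.grab_frame(n); cv2.imwrite(f"pics/{n}0.png",im[:,:,::-1])
    c=vision.calibration(n); print(n,c)
    for l in ["pawl_tab","pawl","jaw","block_center","tray_in"]:
        print(l,[(np.round(d["rect"]).tolist(),round(d["p"],2)) for d in recognise(l,n)][:4])
print(vision.calibration("wrist"), robot.current_time_s(),robot.current_eef_rot())
E
```

```text
pics
0.0
side {'mtx': array([[580.46380158,   0.        , 311.75281946],
       [  0.        , 580.46380158, 235.47116833],
       [  0.        ,   0.        ,   1.        ]]), 'extrinsics': array([[ 0.99438649, -0.10562293,  0.00626946, -0.49798513],
       [ 0.06174409,  0.62736661,  0.77627238, -0.07503349],
       [-0.08592542, -0.77152766,  0.63036647, -0.90025896],
       [ 0.        ,  0.        ,  0.        ,  1.        ]])}
pawl_tab [([338.0, 234.0, 49.0, 35.0], 0.64)]
pawl [([339.0, 234.0, 56.0, 35.0], 0.61)]
jaw [([346.0, 244.0, 68.0, 45.0], 0.62)]
block_center [([387.0, 243.0, 24.0, 42.0], 0.86), ([230.0, 220.0, 31.0, 35.0], 0.83), ([424.0, 304.0, 36.0, 42.0], 0.62)]
tray_in [([326.0, 170.0, 82.0, 56.0], 0.78)]
top {'mtx': array([[624.08220756,   0.        , 317.58428205],
       [  0.        , 624.08220756, 244.91162575],
       [  0.        ,   0.        ,   1.        ]]), 'extrinsics': array([[-4.77016347e-04, -9.99978181e-01,  6.58855500e-03,
        -8.81278868e-03],
       [ 9.92361881e-01,  3.39401184e-04,  1.23360375e-01,
        -5.06214906e-01],
       [-1.23359
[... 321 characters left out ...]
26.0], 0.83), ([378.0, 170.0, 24.0, 28.0], 0.72), ([314.0, 186.0, 20.0, 19.0], 0.57)]
tray_in [([173.0, 222.0, 84.0, 81.0], 0.66)]
{'mtx': array([[371.64829954,   0.        , 315.6192972 ],
       [  0.        , 371.64829954, 241.92430137],
       [  0.        ,   0.        ,   1.        ]]), 'T_tool_cam': array([[-7.20967918e-04,  9.52041210e-01,  3.05968978e-01,
         7.81872014e-02],
       [ 9.99999707e-01,  6.07375296e-04,  4.66457076e-04,
         1.33165394e-03],
       [ 2.58248360e-04,  3.05969224e-01, -9.52041368e-01,
        -1.25467527e-01],
       [ 0.00000000e+00,  0.00000000e+00,  0.00000000e+00,
         1.00000000e+00]])} 0.6 [1.79995628e+02 7.25890665e-04 1.66094628e+02]
```

View pics/top0.png

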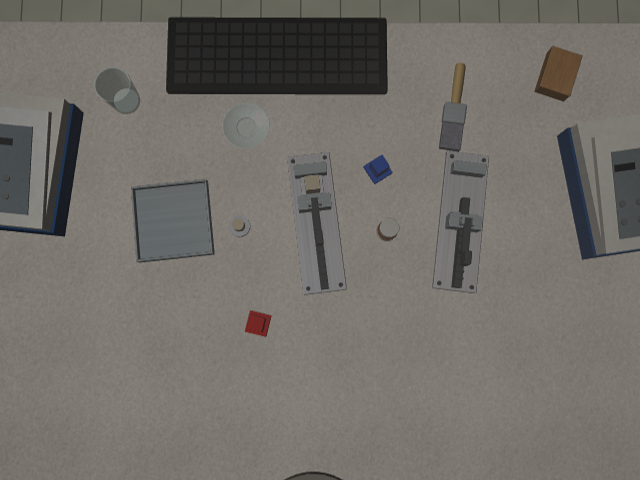

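View pics/side0.png

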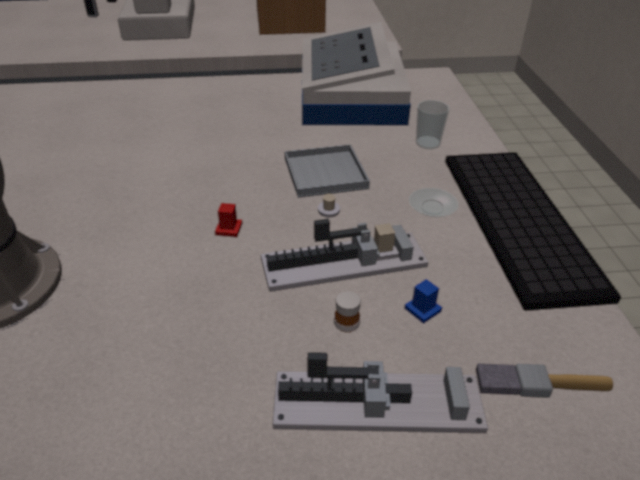

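Candidates for the block: beige in the left clamp, top (314,186) / side (386,238); blue, top (378,170); red, top (259,323). The beige one stands in a clamp and is neither blue nor red, so it is the block. The twin clamp at top (461,222) is empty. I'll confirm this from close with the wrist camera at two places.

```bash
cat > h.py <<'E'
from station import robot, fingers, vision, workorder, recognise
import cv2,numpy as np
from scipy.spatial.transform import Rotation as Ro
F=np.diag([1.,-1,-1])
def tool():
    T=np.eye(4);T[:3,:3]=Ro.from_euler('xyz',robot.current_eef_rot(),degrees=True).as_matrix();T[:3,3]=robot.current_tool_pos();return T
def wc(name,T=None):  # camera->world
    c=vision.calibration(name)
    return T@c["T_tool_cam"] if name=="wrist" else np.linalg.inv(c["extrinsics"])
def ray(name,uv,T=None):
    c=vision.calibration(name);p=np.array(uv,float).reshape(1,1,2)
    f=cv2.fisheye.undistortPoints if name=="wrist" else cv2.undistortPoints
    x,y=f(p,c["mtx"],np.zeros(4)).ravel()
    M=wc(name,T);d=M[:3,:3]@F@np.array([x,y,1]);return M[:3,3],d/np.linalg.norm(d)
def plane(name,uv,z,T=None):
    o,d=ray(name,uv,T);return o+d*(z-o[2])/d[2]
def tri(rs):
    A=sum(np.eye(3)-np.outer(d,d) for o,d in rs);b=sum((np.eye(3)-np.outer(d,d))@o for o,d in rs)
    X=np.linalg.solve(A,b);return X,[np.linalg.norm((np.eye(3)-np.outer(d,d))@(X-o)) for o,d in rs]
def proj(name,X,T=None):
    c=vision.calibration(name);M=np.linalg.inv(wc(name,T));p=F@(M[:3,:3]@np.array(X)+M[:3,3])
    r=np.hypot(p[0],p[1]);s=np.arctan2(r,p[2])/r if name=="wrist" else 1/p[2]
    return c["mtx"][:2,:2]@(p[:2]*s)+c["mtx"][:2,2]
def eul(R): return Ro.from_matrix(R).as_euler('xyz',degrees=True)
def down(yaw): return [180,0,yaw]
E
python3 - <<'E'
from h import *
np.set_printoptions(precision=4,suppress=True)
a=np.mean([plane("top",p,.012) for p in [(293,160),(326,156)]],0);b=np.mean([plane("top",p,.012) for p in [(308,289),(341,285)]],0)
yaw=np.degrees(np.arctan2(*(a-b)[1::-1]));print(a,b,yaw)
B=plane("top",(314,186),.06);print(B,tri([ray("top",(314,182)),ray("side",(386,232))]),"tray",plane("top",(173,221),.015))
for y in (yaw,yaw+180,yaw-180):
  for p in ([.5,0,.25],[.42,0,.25]):
    print(y,p,robot.inverse_kinematics(p,down(y)))
E
```

```text
[0.6728 0.0061 0.012 ] [ 0.4311 -0.0216  0.012 ] 6.533049042443925
[ 0.6087 -0.0023  0.06  ] (array([ 0.6174, -0.0024,  0.0564]), [np.float64(0.0006030628724825891), np.float64(0.0006030628724826375)]) tray [0.5526 0.2576 0.015 ]
6.533049042443925 [0.5, 0, 0.25] [-43.1999  15.6678  51.5985  95.4193 -12.6533  75.0524 -72.8146]
6.533049042443925 [0.42, 0, 0.25] [-50.4313   1.8299  50.0145 106.2093  -1.4691  72.6199 -83.4593]
186.53304904244393 [0.5, 0, 0.25] [-39.4453  14.6376  46.3914  95.3134 -10.9329  74.7432 105.4443]
186.53304904244393 [0.42, 0, 0.25] [-43.8682   1.8122  43.1378 106.0617  -1.2983  72.6199  96.1761]
-173.46695095755607 [0.5, 0, 0.25] [-39.4453  14.6376  46.3914  95.3134 -10.9329  74.7432 105.4443]
-173.46695095755607 [0.42, 0, 0.25] [-43.8682   1.8122  43.1378 106.0617  -1.2983  72.6199  96.1761]
```

```bash
python3 - <<'E'
from h import *
import pickle
Ts={}
for i,p in enumerate([[.46,.03,.22],[.56,-.06,.22]]):
    robot.move_to(p,down(186.5)); robot.pause(.2)
    T=tool(); im=vision.grab_frame("wrist"); cv2.imwrite(f"pics/w{i}.png",im[:,:,::-1]); Ts[i]=T
    for l in ["pawl_tab","pawl","jaw","block_center"]:
        print(l,[(np.round(d["rect"]).tolist(),round(d["p"],2)) for d in recognise(l,"wrist")][:4])
    u,v=proj("wrist",[.55,-.008,.05],T).astype(int);print(u,v,T[:3,3])
    x0=max(0,min(u-130,640-260));y0=max(0,min(v-140,480-280))
    cr=cv2.resize(im[y0:y0+280,x0:x0+260],None,fx=2.1,fy=2.1,interpolation=cv2.INTER_CUBIC)
    cv2.imwrite(f"pics/w{i}c.png",cr[:,:,::-1]);print("crop",x0,y0)
pickle.dump(Ts,open("Ts.pkl","wb"));print(robot.current_time_s(),robot.current_joint_positions())
E
```

```text
pawl_tab [([259.0, 312.0, 26.0, 88.0], 0.86)]
pawl [([262.0, 314.0, 25.0, 90.0], 0.98)]
jaw [([269.0, 315.0, 60.0, 94.0], 0.84), ([260.0, 310.0, 26.0, 86.0], 0.34)]
block_center [([274.0, 373.0, 39.0, 38.0], 0.77), ([404.0, 122.0, 58.0, 60.0], 0.62)]
260 312 [0.46003691 0.03072976 0.21995957]
crop 130 172
pawl_tab [([383.0, 215.0, 30.0, 104.0], 0.78)]
pawl [([386.0, 215.0, 30.0, 107.0], 0.84)]
jaw [([376.0, 215.0, 70.0, 112.0], 0.9)]
block_center [([372.0, 292.0, 46.0, 42.0], 0.9), ([508.0, 43.0, 55.0, 55.0], 0.81), ([243.0, 300.0, 55.0, 56.0], 0.63)]
375 217 [ 0.5595946  -0.05830256  0.22009276]
crop 245 77
4.2583 [-28.01665003  24.71625698  45.72702348  88.48745109 -18.14520791
  74.45833378 116.53094364]
```

View pics/w0c.png

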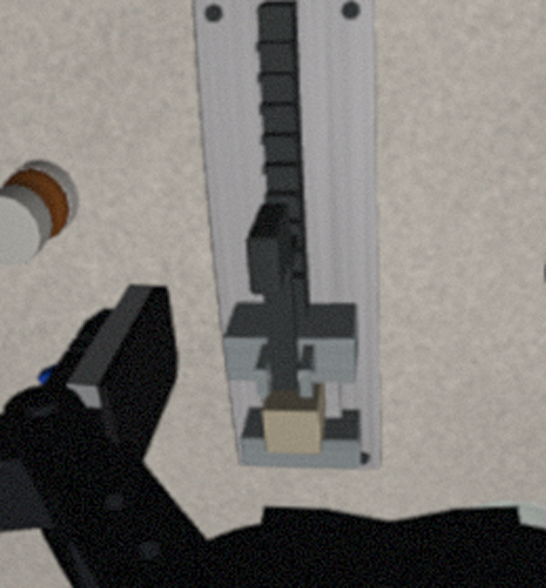

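View pics/w1c.png

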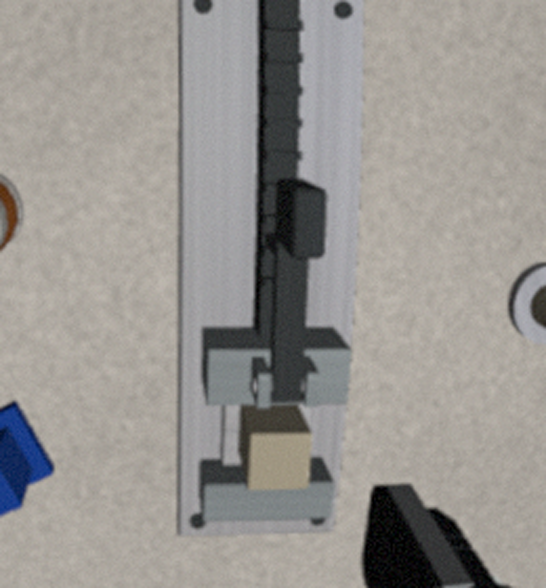

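The close views confirm it: the beige stem stands between the jaws of this clamp, centred at (293,430) in crop 0 and (279,460) in crop 1. The tab's top face is centred at about (263,267) and (311,222). Next I triangulate.

```bash
python3 - <<'E'
from h import *
import pickle
np.set_printoptions(precision=4,suppress=True)
Ts=pickle.load(open("Ts.pkl","rb"));off=[(130,172),(245,77)]
R=lambda i,c:ray("wrist",np.array(c)/2.1+off[i],Ts[i])
P=lambda i,c,z:plane("wrist",np.array(c)/2.1+off[i],z,Ts[i])
for n,a,b in [("tab",(263,267),(311,222)),("stem",(293,430),(279,460)),("holeL",(213,13),(203,5)),("holeR",(350,10),(343,10))]:
    X,e=tri([R(0,a),R(1,b)]);print(n,X,e)
# planes at nominal heights
for i,(t,s) in enumerate([((263,267),(293,430)),((311,222),(279,460))]): print(i,P(i,t,.077),P(i,s,.060))
# top/side check of stem
print(P(1,(203,5),.012),P(1,(343,10),.012),P(1,(197,520),.012),P(1,(318,519),.012))
for p in [(297,252),(300,188),(326,190),(325,258)]: print(P(1,p,.077))
E
```

```text
tab [ 0.5137 -0.0083  0.0938] [np.float64(1.4119787613278421e-05), np.float64(1.4119787613392593e-05)]
stem [0.6175 0.0044 0.0567] [np.float64(0.00010927489229774102), np.float64(0.00010927489229769576)]
holeL [ 0.4371 -0.0483  0.0123] [np.float64(0.00028633013705517456), np.float64(0.0002863301370551937)]
holeR [0.4297 0.0112 0.0127] [np.float64(0.0001631254273615243), np.float64(0.00016312542736144373)]
0 [ 0.5225 -0.0104  0.077 ] [0.615  0.0047 0.06  ]
1 [ 0.5158 -0.0045  0.077 ] [0.6159 0.0035 0.06  ]
[ 0.4372 -0.0481  0.012 ] [0.4297 0.0115 0.012 ] [ 0.6753 -0.0194  0.012 ] [0.6692 0.0413 0.012 ]
[ 0.5271 -0.0078  0.077 ]
[ 0.5044 -0.0102  0.077 ]
[ 0.5038 -0.0009  0.077 ]
[0.5279 0.0027 0.077 ]
```

```bash
python3 - <<'E'
from h import *
import pickle
Ts=pickle.load(open("Ts.pkl","rb"));out=[]
ax=np.array([np.cos(np.radians(7)),np.sin(np.radians(7)),0]);ay=np.array([-ax[1],ax[0],0])
c=np.array([.6155,.0042,0])-.103*ax
for i in (0,1):
    im=cv2.imread(f"pics/w{i}.png");u,v=(proj("wrist",c+[0,0,.06],Ts[i])-25).astype(int);k=8
    cr=cv2.resize(im[v:v+50,u:u+50],None,fx=k,fy=k,interpolation=cv2.INTER_CUBIC);cr=cv2.convertScaleAbs(cr,alpha=2.2)
    both=[cr.copy(),cr]
    for z,col in ((.077,(0,255,0)),(.041,(0,0,255))):
        pts=[((proj("wrist",c+ax*a*.012+ay*b*.006+[0,0,z],Ts[i])-[u,v]+.5)*k).astype(int) for a,b in ((1,1),(1,-1),(-1,-1),(-1,1))]
        cv2.polylines(cr,[np.array(pts)],True,col,1)
    out.append(cr)
    if i==0: print(u,v)
    else: print(u,v)
cv2.imwrite("pics/tabs.png",np.hstack(out))
E
```

```text
236 255
359 150
```

View pics/tabs.png

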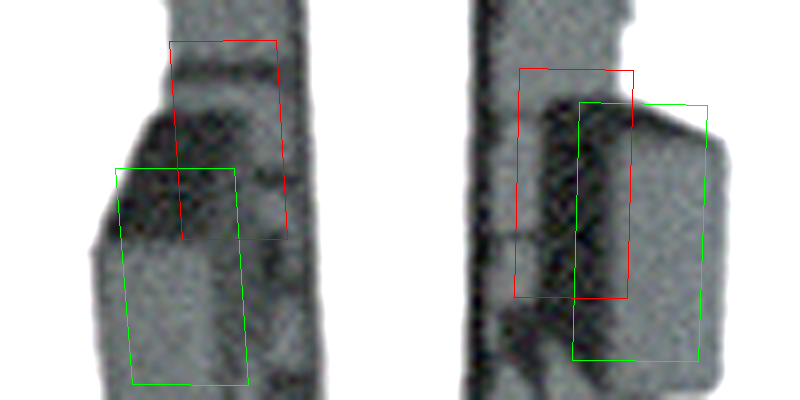

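```bash
python3 - <<'E'
from h import *
import pickle
np.set_printoptions(precision=4,suppress=True)
Ts=pickle.load(open("Ts.pkl","rb"))
ax=np.array([np.cos(np.radians(7)),np.sin(np.radians(7)),0]);ay=np.array([-ax[1],ax[0],0]);B=np.array([.6155,.0042,0])
r=lambda i,p:ray("wrist",np.array(p)/8-.5+([236,255],[359,150])[i]-np.array([50*i,0]),Ts[i])
for n,a,b in [("top -x-y",(95,243),(608,140)),("top -x+y",(213,243),(722,140)),("bot -x-y",(152,112),(545,100)),("bot -x+y",(240,112),(630,100))]:
    X,e=tri([r(0,a),r(1,b)]);print(n,X,e[0],"clamp xy",(X-B)@ax,(X-B)@ay)
E
```

```text
top -x-y [ 0.5039 -0.0154  0.0907] 1.963026831415206e-05 clamp xy -0.11310556813634066 -0.005846382043491233
top -x+y [ 0.5029 -0.0046  0.0891] 0.00046558031662751424 clamp xy -0.11279722815330831 0.0050130442778134375
bot -x-y [ 0.5039 -0.0153  0.0568] 0.00023449735646148326 clamp xy -0.11311582331328283 -0.005720751550420422
bot -x+y [ 0.5031 -0.0063  0.0555] 0.0005928085925306489 clamp xy -0.11287869343095652 0.003275199479402853
```

```bash
python3 - <<'E'
from h import *
ax=np.array([np.cos(np.radians(7)),np.sin(np.radians(7)),0]);ay=np.array([-ax[1],ax[0],0]);B=np.array([.6155,.0042,0])
g=cv2.imread("pics/side0.png",0)
for z in (.041,.056,.077,.09): print(z,[proj("side",B-.101*ax+ay*b*.006+[0,0,z]).round(1) for b in(-1,1)])
print(B-.101*ax); print(g[208:250,315:330:3].T)
E
```

```text
0.041 [array([322.5, 248.4]), array([320.7, 243.6])]
0.056 [array([322.7, 241. ]), array([320.9, 236.2])]
0.077 [array([322.9, 230.4]), array([321.1, 225.6])]
0.09 [array([323.1, 223.6]), array([321.2, 218.9])]
[ 0.51525284 -0.0081088   0.        ]
[[130 128 130 130 131 132 131 131 130 129 127 115  89  64  53  46  39  36
   34  37  37  34  37  33  35  35  35  34  30  33  42  51  65  86 114 129
  127 113 104  98  85  64]
 [131 121 108  99 102 113 123 128 131 129 125 104  74  53  51  42  34  26
   24  23  24  21  20  24  23  24  20  23  23  25  22  22  44  82 117 132
  128 122 113  95  67  51]
 [137 139 133 121  97  74  74  94 114 126 120  95  61  51  49  39  30  23
   21  16  21  21  21  23  25  18  21  20  23  20  16  33  53  93 122 132
  134 134 132 116  84  58]
 [ 82 100 119 128 125 107  81  73  93 109 106  77  55  53  45  34  26  20
   25  20  24  20  27  24  22  22  17  22  22  24  20  38  74 114 128 122
   98  76  66  56  43  39]
 [ 66  72  98 123 130 123  98  77  78  87  85  68  55  49  42  35  26  20
   22  23  25  22  22  19  24  22  22  25  16  21  27  44  79 110 121 121
  119 115  99  71  51  45]]
```

The tab top comes out at 0.090 from both wrist views, and the side view agrees, so it stands 13 mm above the text's 0.077. The tab is not tipped, so the pawl is down. I'll use the measured height.

```bash
cat >> h.py <<'E'
YAW=7.0
ax=np.array([np.cos(np.radians(YAW)),np.sin(np.radians(YAW)),0]);ay=np.array([-ax[1],ax[0],0]);B=np.array([.6155,.0042,0])
R0=Ro.from_euler('xyz',down(180+YAW),degrees=True).as_matrix()
tabc=B-.102*ax+[0,0,.073]
H=tabc+.068*ax-[0,0,.015]
P0=np.array([*tabc[:2],.079])
def arc(th,back=0):
    R=Ro.from_rotvec(ay*th).as_matrix();return H+R@(P0-H)-ax*back,eul(R@R0)
E
python3 - <<'E'
from h import *
np.set_printoptions(precision=4,suppress=True)
for a in [(0,0),(.15,0),(.32,0),(.32,.04)]: print(arc(*a),robot.inverse_kinematics(*arc(*a)))
robot.move_to(P0+[0,0,.07],arc(0)[1]); fingers.gripper_to(.6,40)
hit=robot.line_to(P0,velocity=.1,f_stop=6); print("hit",hit,robot.current_tool_pos())
if not hit:
    fingers.gripper_to(0,40); robot.pause(.1)
    print(robot.current_finger_gap(),robot.current_contact_force(),robot.current_time_s())
    T=tool();im=vision.grab_frame("wrist");cv2.imwrite("pics/g.png",im[:,:,::-1])
    im=vision.grab_frame("side");cv2.imwrite("pics/gs.png",cv2.resize(im[130:330,200:480],None,fx=2.8,fy=2.8)[:,:,::-1])
E
```

```text
(array([ 0.5143, -0.0082,  0.079 ]), array([ 180.,    0., -173.])) [-32.6465  27.6612  41.9017 106.2923 -22.3738  54.5403 116.2602]
(array([ 0.5181, -0.0078,  0.0889]), array([-180.    ,   -8.5944, -173.    ])) [-30.7429  33.2636  41.7224  97.118  -20.9717  67.11   114.533 ]
(array([ 0.5242, -0.007 ,  0.0993]), array([-180.    ,  -18.3346, -173.    ])) [-27.9513  40.2412  41.1721  86.2732 -20.189   80.86   113.4856]
(array([ 0.4845, -0.0119,  0.0993]), array([-180.    ,  -18.3346, -173.    ])) [-29.9708  36.1501  41.8922  93.3479 -18.4543  77.5705 113.7302]
hit False [ 0.5148 -0.0084  0.0795]
0.1331735961110967 [ 0.225  -3.8104  2.6302] 6.5583
```

Gripped: the gap of 11.3 mm matches the 12 mm tab. Now lift along the arc.

```bash
python3 - <<'E'
from h import *
np.set_printoptions(precision=4,suppress=True)
for th in (.08,.16,.24,.32):
    robot.line_to(*arc(th),velocity=.05); print(th,robot.current_contact_force(),robot.current_finger_gap(),robot.current_tool_pos())
robot.pause(.15)
im=vision.grab_frame("side");cv2.imwrite("pics/lift.png",cv2.resize(im[130:330,200:480],None,fx=2.8,fy=2.8)[:,:,::-1])
print(robot.current_time_s())
E
```

```text
0.08 [-1.7936 -4.5513  3.5077] 0.1322371585549046 [ 0.5161 -0.0095  0.0843]
0.16 [-1.508  -4.3125  2.1272] 0.13108349819418338 [ 0.5176 -0.0093  0.0891]
0.24 [-1.2387 -5.3015  1.9699] 0.13270035477930356 [ 0.52   -0.009   0.0942]
0.32 [-1.7938 -5.1312  2.9356] 0.13379578090824745 [ 0.5227 -0.0086  0.0991]
7.925
```

View pics/lift.png

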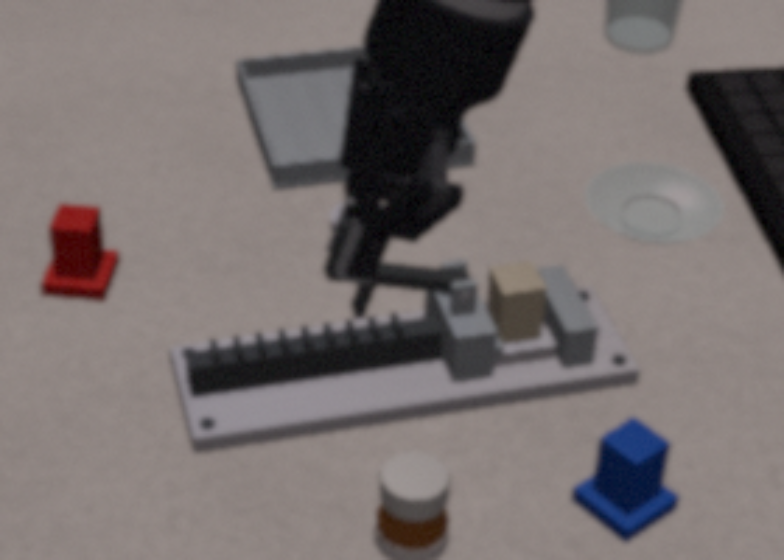

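The pawl is raised, with its tooth at (362,295) clear of the bar, and the block is still in place at (518,300). Next, slide the jaw back, release, retreat and look.

```bash
python3 - <<'E'
from h import *
np.set_printoptions(precision=4,suppress=True)
for b in (.02,.038,.041):
    h=robot.line_to(*arc(.32,b),velocity=.05,f_stop=20); print(b,h,robot.current_contact_force(),robot.current_finger_gap(),robot.current_tool_pos())
    if h: break
robot.pause(.2)
fingers.gripper_to(.5); robot.pause(.1)
p,o=robot.current_tool_pos(),robot.current_eef_rot()
u=-Ro.from_euler('xyz',o,degrees=True).as_matrix()[:,2]
robot.line_to(np.array(p)+.07*u,velocity=.15)
robot.move_to(B-.05*ax+[0,0,.22],eul(R0)); robot.pause(.2)
T=tool();np.save("T2.npy",T);im=vision.grab_frame("wrist");cv2.imwrite("pics/w2.png",im[:,:,::-1])
for l in ["block_center","jaw"]: print(l,[(np.round(d["rect"],1).tolist(),round(d["p"],2)) for d in recognise(l,"wrist")][:3])
q=proj("wrist",B+[0,0,.06],T);print("stem top pred",q)
u,v=(q-[100,110]).astype(int);u=max(u,0);v=min(max(v,0),280);cv2.imwrite("pics/w2c.png",cv2.resize(im[v:v+200,u:u+200],None,fx=3,fy=3)[:,:,::-1]);print(u,v,robot.current_time_s())
E
```

```text
0.02 False [ 0.3155 -5.9011 -1.187 ] 0.13382490135527125 [ 0.5041 -0.0109  0.0988]
0.038 False [ 0.281  -5.0113 -1.3046] 0.13087135207032285 [ 0.4862 -0.0131  0.0988]
0.041 False [ 1.3143 -5.8759 -1.7512] 0.13179774569016256 [ 0.4838 -0.0134  0.0988]
block_center [([189.7, 287.1, 55.4, 61.9], 0.76), ([453.8, 25.2, 56.1, 50.5], 0.67), ([313.6, 274.8, 41.6, 60.2], 0.63)]
jaw [([311.5, 157.5, 73.8, 121.0], 0.7)]
stem top pred [313.5808 285.8581]
213 175 11.325
```

View pics/w2c.png

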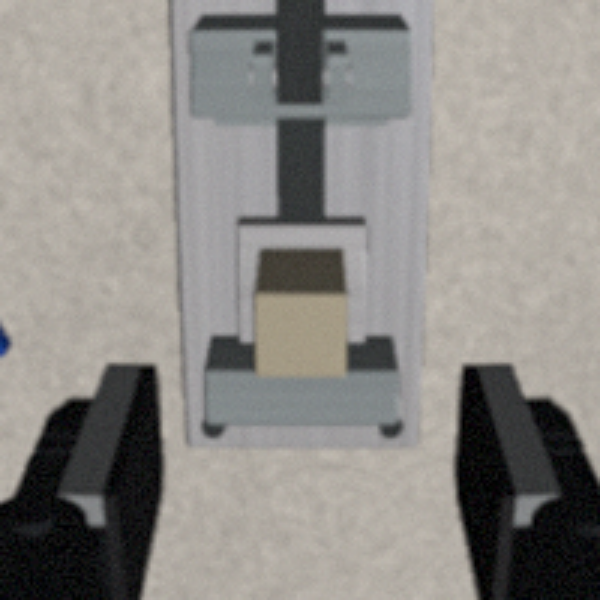

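Jaw fully back, foot exposed, and the block has not moved: its top centre is at (313.3,286.3) against a predicted (313.6,285.9). Next, grasp it.

```bash
python3 - <<'E'
from h import *
np.set_printoptions(precision=4,suppress=True)
print("tray side",plane("side",(326,170),.012),"top",plane("top",(173,220.5),.015))
G=B-.002*ax+[0,0,.051];o=eul(R0)
fingers.gripper_to(.75,40)
robot.move_to(G+[0,0,.07],o)
h=robot.line_to(G,o,velocity=.1,f_stop=6);print("hit",h,robot.current_tool_pos())
if not h:
    fingers.gripper_to(0,40);robot.pause(.1)
    print(robot.current_finger_gap(),robot.current_contact_force())
    robot.line_to(G+[0,0,.03],velocity=.05);print(robot.current_finger_gap(),robot.current_contact_force())
    im=vision.grab_frame("side");cv2.imwrite("pics/held.png",cv2.resize(im[130:330,200:480],None,fx=2.8,fy=2.8)[:,:,::-1])
print(robot.current_time_s())
E
```

```text
tray side [0.5558 0.2544 0.012 ] top [0.5535 0.2576 0.015 ]
hit False [0.6142 0.0038 0.0518]
0.29260805731409983 [-0.1238 -0.3288  4.377 ]
0.2945657576135375 [-0.6475  0.8822 -1.5265]
14.3583
```

View pics/held.png

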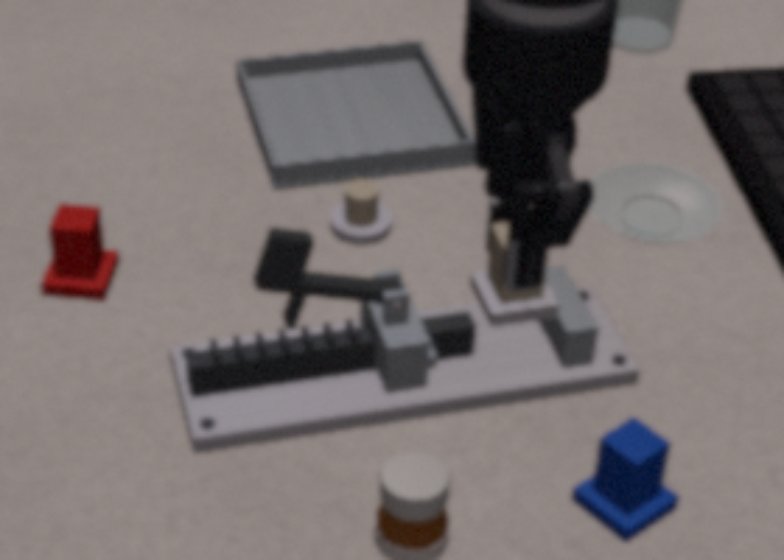

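The block is held and lifting upright, with the foot at (510,295). The jaw stays back with the pawl raised. On to the tray.

```bash
python3 - <<'E'
from h import *
np.set_printoptions(precision=4,suppress=True)
o=eul(R0);C=np.array([.5545,.256,0])
robot.line_to(B-.002*ax+[0,0,.125],velocity=.12);print(robot.current_finger_gap())
robot.line_to(C+[0,0,.125],o,velocity=.15);print(robot.current_finger_gap(),robot.current_tool_pos())
robot.line_to(C+[0,0,.055],velocity=.1);robot.pause(.1)
h=robot.line_to(C+[0,0,.039],velocity=.02,f_stop=3);print(h,robot.current_tool_pos(),robot.current_contact_force(),robot.current_finger_gap())
robot.pause(.1);im=vision.grab_frame("side");cv2.imwrite("pics/placed.png",cv2.resize(im[100:300,200:480],None,fx=2.8,fy=2.8)[:,:,::-1])
print(robot.current_time_s())
E
```

```text
0.2949946750259651
0.2965747743323875 [0.555  0.2545 0.1251]
True [0.5545 0.2561 0.0438] [0.4452 0.5597 3.0393] 0.29816199222567186
18.4333
```

View pics/placed.png

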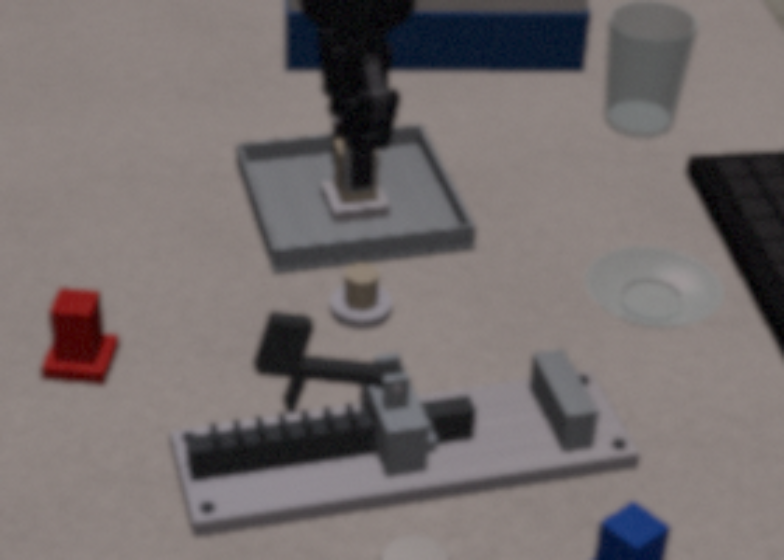

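The block touched down at TCP 0.0438, exactly 8 mm below the grasp height of 0.0518 as expected, in the middle of the tray at (355,200). Now release and retreat.

```bash
python3 - <<'E'
from h import *
p=np.array(robot.current_tool_pos())
fingers.gripper_to(.7);robot.pause(.1)
robot.line_to(p+[0,0,.12],velocity=.12);robot.line_to(p+[-.1,0,.14],velocity=.15);robot.pause(.3)
im=vision.grab_frame("side");a=cv2.resize(im[100:300,200:480],None,fx=2.8,fy=2.8)
cv2.imwrite("pics/final.png",a[:,:,::-1]);print(robot.current_time_s(),robot.current_finger_gap(),robot.current_contact_force())
E
```

```text
21.3 0.7020530056807475 [-0.26515793  1.0188055   0.07896782]
```

View pics/final.png

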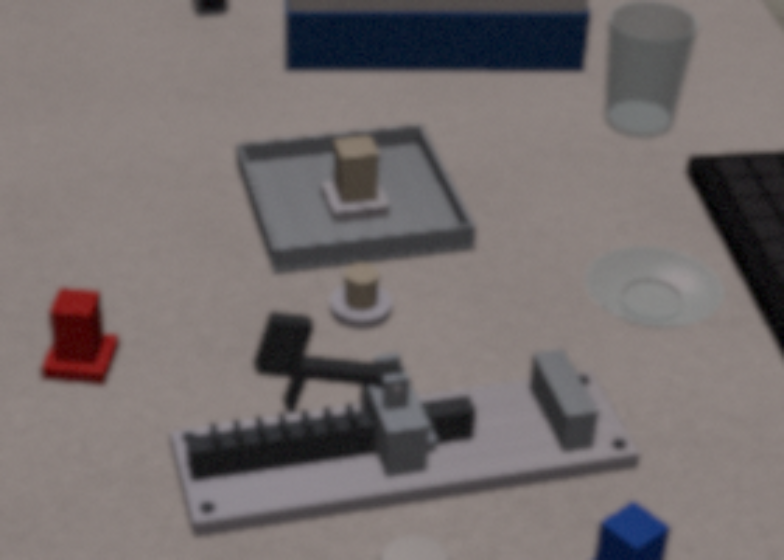

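The block stands upright in the tray at (355,180), the jaw is back and the arm is clear.

```bash
python3 -c "
from station import workorder
print(workorder.close_job())"
```

```text
the job is handed in; nothing more can be done
None
```

The job is done and handed in: the specimen block stands upright in the middle of the steel tray, at about 21 s of the 48 s allowed. I gripped the pawl tab and lifted it by about 0.32 rad. I then slid the jaw back through its full travel, took the block by its stem and set it down.

- **Last picture:** the block is upright near the tray's centre, the jaw is still fully back with the pawl raised, and the arm is clear of everything.
- **Touchdown:** the block met the tray floor 8 mm below the height I gripped it at, which is the difference between the clamp plate (12 mm) and the tray floor (4 mm).
- **Disagreement:** I measured the tab top at about 90 mm above the table, in two wrist views and the side view, against 77 mm in the text. I worked to the measured height, and the grip and lift went as planned.
- **Not measured:** I judged the jaw travel and pawl angle from the commanded motion and the pictures, as there is no direct reading of either.

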